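Zero the splitter's gap knob, then hold its roller guard open

TASK

Close the leather splitter's rollers for inspection: turn the gap knob clockwise until its pointer reads zero, at the stud on the dial's rim. Then lift the roller guard by the round grip at its side until it stands 50 degrees open, and finish still holding it there steadily in the fingers, because it springs shut if let go. Leave the other things on the bench where they are.

Things in the scene. Friction and masses are not known exactly. Their poses are not given: they have to be found in the camera images.
- splitter: Bench leather splitter, grey casting bolted down; base plate 220 mm (x) by 400 mm (y -180 to +220), 22 mm thick. Origin on the bench, midway between the bearing cheeks. x points from its front (feed table, robot's side) to its back, y to its left, z up. Guard and rollers in the middle, the guard's grip on its right (-y), dial and knob on its left (+y).
- knob (a joint): Turn of the gap knob about its upright axis, rad: 0 = pointer at the zero stud; positive = counter-clockwise of it seen from above. Starts at 0.5 to 1.5 (turn it clockwise), stays where it is left (friction about 0.05 N m), no stop at zero (range -0.6 to 2.4). Within 5 degrees of zero is good.
- knob_grip (a point): On the knob's upright axis, 27 mm above the dial face (itself 100 mm above the bench): height to grip. The knob is a black plastic bar 52 mm long, 14 wide, from 8 to 40 mm above the dial, on a round 52 mm foot; the axis is in its middle. The point's -x axis runs along the bar to the pointer end, the one with a low nose; a white line on top leads to it.
- zero_mark (a point): The zero of the dial: a small dark upright stud 8 mm thick at the rim of the 100 mm aluminium dial, on the side of the splitter's front (54 mm along the splitter's -x from the knob's axis), at the height of the dial face.
- guard (a joint): Opening angle of the roller guard, rad: 0 = shut, level (start); 50 degrees = 0.873; range 0 to 1.5. A dark sheet-steel cover 135 by 200 mm, 0.3 to 0.6 kg, hinged at its back edge; weight and a spring pull it shut (upward pull needed at the grip: 2 to 4 N when shut, 6 to 8 N at 50 degrees).
- guard_grip (a point): Middle of the guard's grip: round black rubber sleeve 18 mm thick, 70 mm long, along the splitter's y, 15 mm off the guard's right edge, free air around and below. Shut: 128 mm above the bench, 130 mm in front of and 6 mm above the hinge line; at 50 degrees 97 mm higher, 51 mm farther back. Fixed to the guard: it turns with it and slips round in fingers that keep their direction.
- guard_hinge (a point): Middle of the guard's hinge line, 122 mm above the bench, 70 mm behind the splitter's origin; the line runs along the splitter's y axis.
- die_round: Bystander: loose round cutting die, dark steel ring 90 mm across, 32 mm tall; origin under its centre.
- tape_roll: Bystander: cardboard-coloured tape roll lying flat, 96 mm across, 24 mm tall; origin under its centre.
- glue_jar: Bystander: amber jar with steel cap, 60 mm across, 85 mm tall, upright to the right of the splitter; origin under its centre.
- wrench: Bystander: wrench 160 mm long lying in front of the splitter.
- die_small: Bystander: small bright steel ring die 48 mm across, 35 mm tall, to the left of the splitter; origin under its centre.
- die_board: Bystander: wooden board 140 by 100 by 18 mm lying on the bench; origin under its centre.

How it is judged:
By the outcome, as a careful person would: the job done as asked, in the order asked, and still so for the second after the job is handed in, while the arm keeps its last pose, push and grip.
It also fails if it takes over 48 s, if anything falls off the work surface, if the arm or the gripper's body presses on something with over 40 N, if the wrist force passes 120 N, or if a joint passes its speed limit or range.

ROBOT

A 6-joint arm with a two-finger parallel gripper is mounted at the origin on the work surface. World frame = base frame: x ahead of the robot, y to its left, z up, the work surface at z = 0. Lengths are in m, angles in rad, forces in N, time in s.
With the tool pointing down it reaches from about 0.3 to 0.775 m from the base axis. Payload 14.6 kg.
Tool frame: the origin (TCP) lies between the finger pads; the fingertips stand 19 mm ahead of it and the grasp point (between the pads) is the TCP (robot.tip_reach is the z of the fingertips in the tool frame, in m); z points along the fingers, y is the line along which they close (so a half turn about z gives the same grasp; the last joint's range is limited). The gripper opens to 85 mm and grips with 20 to 120 N. Pads are 22 mm wide; open, the fingers measure 114 mm over their backs; the gripper's body (76 mm by 85 mm) begins 54 mm behind the grasp point. The pads swing forward as they close: fully open they stand 13 mm farther back than shut.
Start: joints at [-1.258, 0.3, 1.521, -0, 1.321, -0.067], TCP at [0.204, -0.511, 0.25] pointing down, gripper open.
Joint ranges: [-3.03, 3.03], [-0.79, 2.21], [0.23, 2.52], [-1.04, 4.18], [0, 3.07], [-2.55, 2.55]. Speed limits (rad/s): [2.22, 2.22, 2.57, 3.14, 3.14, 3.14].

INTERFACE

Orientations are given as a unit quaternion [w, x, y, z].
In Python, from rig import robot gives the robot as it stands.
- The arm moves only by the tool jog_arm, never from a script. Its argument "motion" is a list of rows, each an object with "dr": the turn, a rotation vector about the world's x, y, z scaled (see below), a list of three; "translation": the shift along the world's x, y, z scaled (see below), a list of three; "jaw": the opening, from 0 (shut) to 1 (fully open). A call has 1 to 10 rows; each row is the pose to reach, as a shift and turn from the pose commanded when the call began; what a row does not reach only later rows make up. The controller multiplies each number of a shift by 120 mm and each number of a turn by 2 rad. A row lasts 1/12 s, in which the tool goes at most 41.7 mm and 7.16 degrees, less where a joint would pass 70% of its speed; a pose out of reach is approached as far as the arm can. A call with a number of a shift or a turn outside -1 to 1 is refused whole. A call with a gripper value outside its range is refused whole. The fingers move at their own pace and stop on an object; "newtons" is the grip in N (left out, the last holds). Time passes only in rows, so rows that repeat a pose let the fingers close. It gives the time, the measured TCP pose, the force, the opening and the grip force at its end, in the units of the state.
- robot.state(): the state, without advancing time (a new reading comes with each control period).
- robot.camera(name): name is "side" or "top" or "wrist"; returns a dict with "image" (400x640x3 uint8, red, green, blue), "fovy" (degrees; the focal length in pixels is half the picture's height over the tangent of half this angle, whatever the lens; pixels are square), "cx", "cy" (the principal point, pixels), "R" (3x3) and "t" (3): a world point X has camera coordinates R X + t. Camera axes: x right, y down, z forward; pixel columns grow to the right and rows downward; lengths in m; the calibration is good to about 2 mm. A picture is of the moment at which its call begins. There is no depth.
- robot.finish_job(): hands the job in; it is judged then, once.
The state is a dict: "clock": time; "qpos": joint angles; "dq": joint speeds; "tau": joint torques, N m; "ee_pos": TCP position; "tcp_rot": TCP orientation; "force": force on the tool from outside, world axes, zero at the start; "wrist_torque": the same for the moment, N m; "opening": opening from 0.0 (shut) to 1.0 (fully open); "grip_force": force on a finger pad.
Only numpy, scipy, OpenCV 4.12 (cv2) and the standard library are available. Lean on these libraries where they do the work, as an engineer would, in place of code of your own. Each camera call takes 0.05 s, during which the arm holds its last target. There are 200 camera calls.

## Working session

There is one attempt and no reset: what is moved stays moved. The work goes in short steps, Python scripts to look and compute and a tool call to move; the robot and the scene stay as the last step left them, time stands still between calls to the robot, and variables do not carry over. Pictures are saved under pics/ and viewed, at most 13 in all, crops included, and the job is handed in when it is done.

Besides the shell and the picture viewer there is one more tool, called after "Emit:" as name([rows], argument=value, ...), one row to a line, values as JSON. jog_arm: Moves the arm, as the interface text tells. Shifts and turns lie within -1 to 1; 1 stands for 120 mm of shift or 2 rad of turn. Its arguments: {"type":"object","properties":{"motion":{"type":"array","items":{"type":"object","properties":{"dr":{"type":"array","items":{"type":"number","minimum":-1,"maximum":1}},"translation":{"type":"array","items":{"type":"number","minimum":-1,"maximum":1}},"jaw":{"type":"number"}}}},"newtons":{"type":"number"}},"required":["motion"]}

```bash
mkdir -p pics; cat > h.py <<'E'
import numpy as np, cv2, pickle, sys
from rig import robot
def snap(n,tag):
    c=robot.camera(n); pickle.dump(c,open(f'pics/{tag}.pkl','wb')); cv2.imwrite(f'pics/{tag}.png',c['image'][:,:,::-1]); return c
def load(tag): return pickle.load(open(f'pics/{tag}.pkl','rb'))
def f(c): return c['image'].shape[0]/2/np.tan(np.radians(c['fovy'])/2)
def ray(c,u,v):
    R=np.array(c['R']);t=np.array(c['t']);d=R.T@np.array([(u-c['cx'])/f(c),(v-c['cy'])/f(c),1]);return -R.T@t,d/np.linalg.norm(d)
def proj(c,X):
    p=np.array(c['R'])@np.array(X)+np.array(c['t']);return p[:2]/p[2]*f(c)+[c['cx'],c['cy']]
def onz(c,u,v,z):
    o,d=ray(c,u,v);return o+d*(z-o[2])/d[2]
def tri(obs):
    A=np.zeros((3,3));b=np.zeros(3)
    for c,u,v in obs:
        o,d=ray(c,u,v);P=np.eye(3)-np.outer(d,d);A+=P;b+=P@o
    X=np.linalg.solve(A,b);return X,[np.round(proj(c,X)-[u,v],1) for c,u,v in obs]
E
python3 - <<'E'
from h import *
for n in('side','top'):
    c=snap(n,n+'0');print(n,c['fovy'],c['cx'],c['cy'],np.round(-np.array(c['R']).T@c['t'],3))
s=robot.state();print(s);print(robot.tip_reach)
E
```

```text
side 42.463878927983494 315.78071887609866 198.5942085301803 [0.46  1.252 1.004]
top 45.879657023080505 320.6306108444503 197.3246770639689 [0.412 0.013 1.65 ]
{'clock': 0.1, 'qpos': array([-1.25757345e+00,  3.00430104e-01,  1.52148651e+00,  8.30091977e-06,
        1.32070855e+00, -6.65897397e-02]), 'dq': array([ 0.0008794 , -0.00139358, -0.00183443,  0.00064278,  0.00100569,
       -0.00127714]), 'tau': array([ 1.28213793e-03, -5.44378352e+01, -3.62367189e+01, -6.37957578e-05,
        3.09072093e-03,  7.64846959e-05]), 'ee_pos': array([ 0.20385956, -0.51063167,  0.2497838 ]), 'tcp_rot': array([-5.12831994e-04,  9.82021989e-01,  1.88765853e-01, -5.95116322e-05]), 'force': array([-0.47398221, -0.52499146,  0.50886602]), 'wrist_torque': array([ 0.00836549, -0.07253289, -0.00834074]), 'grip_force': 0.0, 'opening': 0.9997286526367256}
0.019
```

View pics/top0.png

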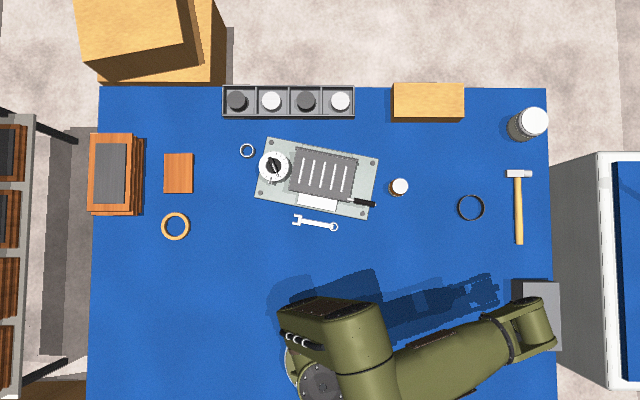

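View pics/side0.png

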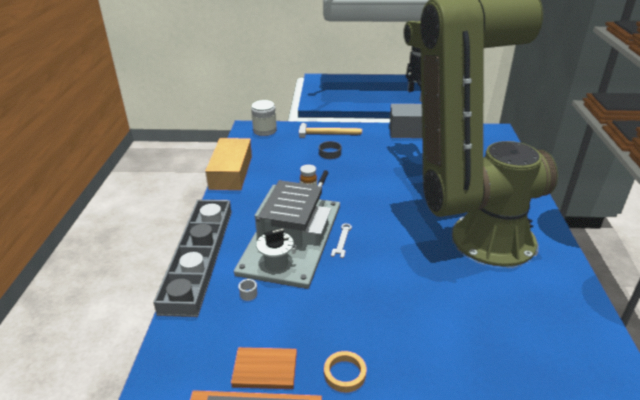

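The top view has the dial at about (274,167) and the grip at (365,202). In the side view they are at (275,240) and (323,178). I'll enlarge both.

```bash
python3 - <<'E'
from h import *
a=load('top0')['image'][125:230,235:395];b=load('side0')['image'][165:290,225:350]
a=cv2.resize(a,None,fx=5,fy=5,interpolation=3);cv2.imwrite('pics/topc.png',a[:,:,::-1])
b=cv2.resize(b,None,fx=4.8,fy=4.8,interpolation=3);cv2.imwrite('pics/sidec.png',b[:,:,::-1])
E
```

```text
(no output)
```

View pics/topc.png

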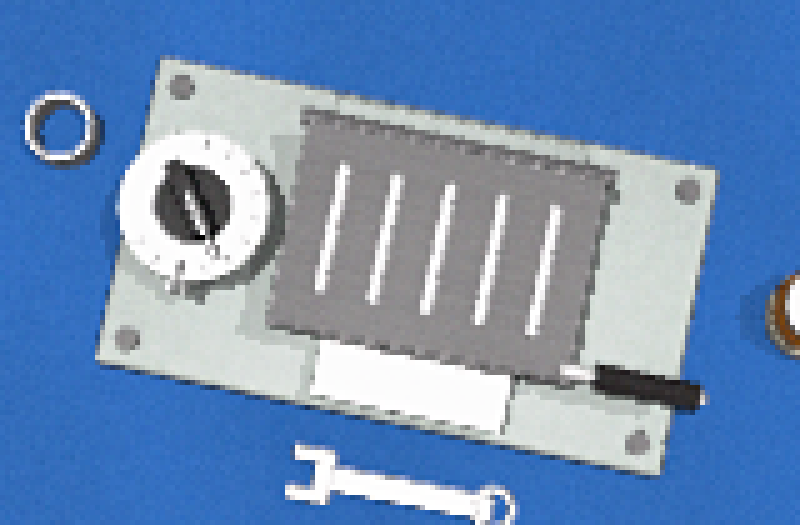

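View pics/sidec.png

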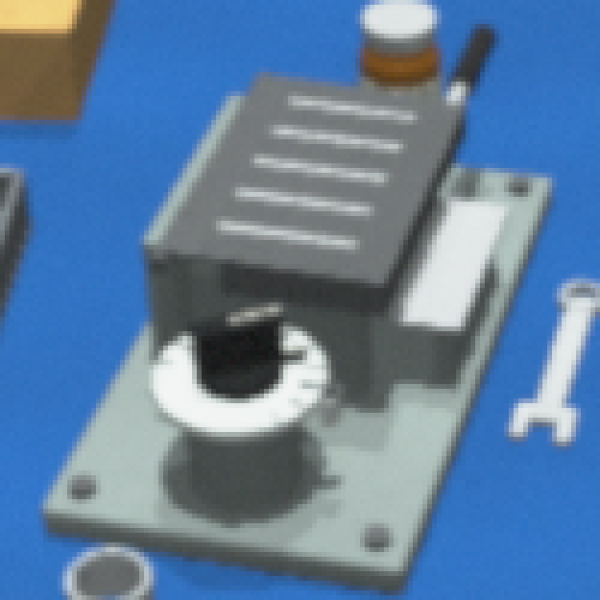

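```bash
python3 - <<'E'
from h import *
T=load('top0');S=load('side0')
t=lambda x,y:(T,235+(x+.5)/5-.5,125+(y+.5)/5-.5)
s=lambda x,y:(S,225+(x+.5)/4.8-.5,165+(y+.5)/4.8-.5)
C=[onz(*t(*p),.022) for p in [(163,58),(718,170),(660,475),(97,362)]] # back-left, back-right, front-right, front-left
C=np.array(C);print(C.round(4))
ex=(C[0]+C[1]-C[2]-C[3]);ey=(C[0]+C[3]-C[1]-C[2]);print(np.linalg.norm(ex)/2,np.linalg.norm(ey)/2)
yaw=[np.arctan2(ex[1],ex[0]),np.arctan2(-ey[0],ey[1])];print('yaw',yaw)
y=yaw[1];X=np.array([np.cos(y),np.sin(y),0]);Y=np.array([-X[1],X[0],0])
O=C.mean(0)-.02*Y;O[2]=0;print('O',O)
loc=lambda P:np.array([X@(P-O),Y@(P-O),P[2]]).round(4)
for n,a,b in [('dial',t(195,207),s(240,378)),('grip',t(650,388),s(474,58)),('stud',t(178,277),s(331,400)),('nose',t(216,250),s(303,356))]:
    P,r=tri([a,b]);print(n,P.round(4),loc(P),r)
D=onz(*t(195,207),.1);Z=onz(*t(178,277),.1);N=onz(*t(216,250),.11);G=onz(*t(650,388),.128)
for P in(D,Z,N,G):print(P.round(4),loc(P))
g=lambda P:np.arctan2((P-D)[1],(P-D)[0])
print('zero dir',g(Z),y-np.pi,'nose',g(N),'knob',g(N)-g(Z))
E
```

```text
[[ 0.7645  0.1947  0.022 ]
 [ 0.6869 -0.1929  0.022 ]
 [ 0.4743 -0.1515  0.022 ]
 [ 0.551   0.2375  0.022 ]]
0.21714261736640222 0.395847307056472
yaw [np.float64(-0.1952666587534968), np.float64(-0.1960586993175607)]
O [0.61528737 0.00230944 0.        ]
dial [0.6472 0.1636 0.0978] [-0.0002  0.1644  0.0978] [array([0. , 0.2]), array([-0.3, -0. ])]
grip [ 0.5255 -0.1344  0.1296] [-0.0615 -0.1516  0.1296] [array([-0. ,  0.3]), array([-0.3, -0. ])]
stud [0.5974 0.1747 0.0928] [-0.0511  0.1656  0.0928] [array([0. , 1.3]), array([-1.6, -0.2])]
nose [0.6149 0.1488 0.1034] [-0.0289  0.1436  0.1034] [array([0. , 1.1]), array([-1.3, -0.1])]
[0.6476 0.1634 0.1   ] [0.0003 0.1643 0.1   ]
[0.6009 0.1741 0.1   ] [-0.0476  0.1657  0.1   ]
[0.6176 0.1483 0.11  ] [-0.0262  0.1437  0.11  ]
[ 0.5264 -0.1346  0.128 ] [-0.0605 -0.1516  0.128 ]
zero dir 2.9170640206466367 -3.3376513529073537 nose -2.6748720384094606 knob -5.591936059056097
```

Emit:
jog_arm([
  {"translation":[0.62,0.93,0],"dr":[0,0,0],"jaw":1},
  {"translation":[0.62,0.93,0],"dr":[0,0,0],"jaw":1},
  {"translation":[0.62,0.93,0],"dr":[0,0,0],"jaw":1},
  {"translation":[0.62,0.93,0],"dr":[0,0,0],"jaw":1},
])

```text
clock: 0.43
ee_pos: [0.2803, -0.3955, 0.2502]
tcp_rot: [-0.001, 0.982, 0.19, 0.0]
force: [-0.5, -0.9, 0.1]
opening: 1.0
grip_force: 0.0
```

Emit:
jog_arm([
  {"translation":[0.62,0.93,0],"dr":[0,0,0],"jaw":1},
  {"translation":[0.62,0.93,0],"dr":[0,0,0],"jaw":1},
  {"translation":[0.62,0.93,0],"dr":[0,0,0],"jaw":1},
  {"translation":[0.62,0.93,0],"dr":[0,0,0],"jaw":1},
])

```text
clock: 0.77
ee_pos: [0.3546, -0.2839, 0.2503]
tcp_rot: [-0.0, 0.982, 0.19, 0.0]
force: [-0.8, -0.1, 0.5]
opening: 0.998
grip_force: 0.0
```

Emit:
jog_arm([
  {"translation":[0.62,0.93,0],"dr":[0,0,0],"jaw":1},
  {"translation":[0.62,0.93,0],"dr":[0,0,0],"jaw":1},
  {"translation":[0.62,0.93,0],"dr":[0,0,0],"jaw":1},
  {"translation":[0.62,0.93,0],"dr":[0,0,0],"jaw":1},
])

```text
clock: 1.1
ee_pos: [0.429, -0.1725, 0.2502]
tcp_rot: [-0.0, 0.982, 0.19, 0.0]
force: [0.5, -1.2, 0.5]
opening: 1.003
grip_force: 0.0
```

Emit:
jog_arm([
  {"translation":[0.62,0.93,0],"dr":[0,0,0],"jaw":1},
  {"translation":[0.62,0.93,0],"dr":[0,0,0],"jaw":1},
  {"translation":[0.62,0.93,0],"dr":[0,0,0],"jaw":1},
  {"translation":[0.62,0.93,0],"dr":[0,0,0],"jaw":1},
])

```text
clock: 1.43
ee_pos: [0.5034, -0.061, 0.25]
tcp_rot: [-0.0, 0.982, 0.19, 0.0]
force: [-0.5, 0.4, -0.1]
opening: 1.002
grip_force: 0.0
```

Emit:
jog_arm([
  {"translation":[0.62,0.93,0],"dr":[0,0,0],"jaw":1},
  {"translation":[0.62,0.93,0],"dr":[0,0,0],"jaw":1},
  {"translation":[0.62,0.93,0],"dr":[0,0,0],"jaw":1},
  {"translation":[0.62,0.93,0],"dr":[0,0,0],"jaw":1},
  {"translation":[0.62,0.93,0],"dr":[0,0,0],"jaw":1},
])

```text
clock: 1.85
ee_pos: [0.5766, 0.0485, 0.2493]
tcp_rot: [-0.0, 0.982, 0.19, -0.001]
force: [-0.5, -0.5, -0.8]
opening: 1.001
grip_force: 0.0
```

```bash
python3 - <<'E'
from h import *
c=snap('wrist','w1');print(proj(c,[.647,.1635,.1]),proj(c,[.5255,-.134,.128]),np.round(-np.array(c['R']).T@c['t'],3),c['fovy'])
E
```

```text
[217.35992082  52.40921315] [494.47028166 325.08052631] [0.652 0.08  0.374] 61.601824161660545
```

Emit:
jog_arm([
  {"translation":[0.58,0.96,0],"dr":[0,0,0.0],"jaw":0.6},
  {"translation":[0.58,0.96,0],"dr":[0,0,0.0],"jaw":0.6},
  {"translation":[0.58,0.96,0],"dr":[0,0,0.0],"jaw":0.6},
  {"translation":[0.58,0.96,0],"dr":[0,0,0.0],"jaw":0.6},
  {"translation":[0.58,0.96,0],"dr":[0,0,0.0],"jaw":0.6},
])

```text
clock: 2.32
ee_pos: [0.6459, 0.1627, 0.2493]
tcp_rot: [0.0, 0.982, 0.189, -0.001]
force: [-0.8, -0.5, 0.4]
opening: 0.601
grip_force: 0.0
```

```bash
python3 - <<'E'
from h import *
c=snap('wrist','w2');print(proj(c,[.647,.1635,.1]),np.round(-np.array(c['R']).T@c['t'],3))
E
```

```text
[323.90496259 189.19771953] [0.721 0.195 0.374]
```

View pics/w2.png

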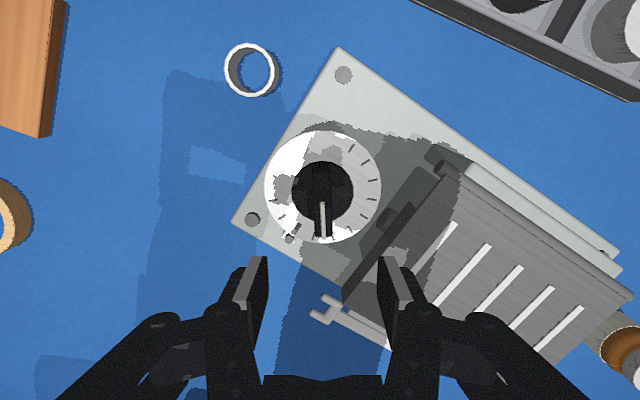

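The dial centre shows at about (323,187), the stud at (289,239) and the pointer tip at (323,237), which agrees with the earlier fix. I'll enlarge to read the angle.

```bash
python3 - <<'E'
from h import *
a=load('w2')['image'][120:255,255:390]
cv2.imwrite('pics/w2c.png',cv2.resize(a,None,fx=4.4,fy=4.4,interpolation=3)[:,:,::-1])
E
```

```text
(no output)
```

View pics/w2c.png

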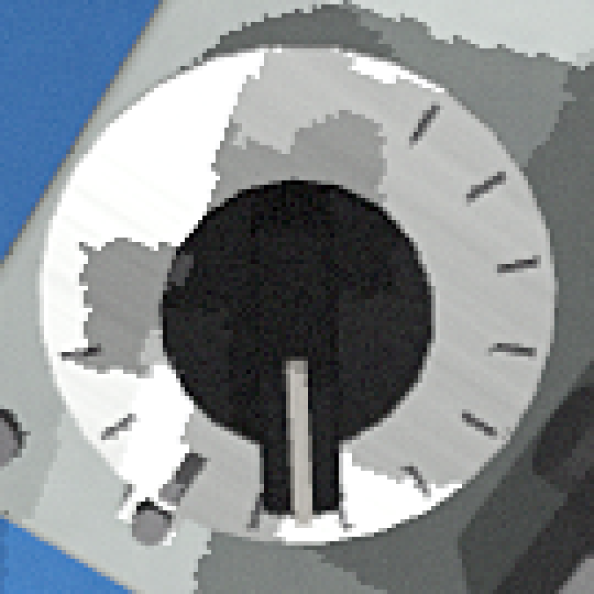

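```bash
python3 - <<'E'
from h import *
W=load('w2');k=lambda x,y,z:onz(W,255+(x+.5)/4.4-.5,120+(y+.5)/4.4-.5,z)
D=k(298,295,.1);Zt=k(190,478,.1);print('D',D, 'r',np.linalg.norm(k(42,295,.1)-k(555,295,.1)))
an=lambda v:np.arctan2(v[1],v[0])%(2*np.pi)
z=an(Zt-D);a=k(295,362,.14);b=k(301,500,.14);l=an(b-a)
print('zero',z,-.196+np.pi,'line',l,'from axis',an(b-D),'knob',l-z)
W1=load('w1')
E
```

```text
D [0.64859112 0.16557094 0.1       ] r 0.09907393201930055
zero 3.0051951467899474 2.945592653589793 line 3.562436568605901 from axis 3.542847915951481 knob 0.5572414218159536
```

View pics/w1.png

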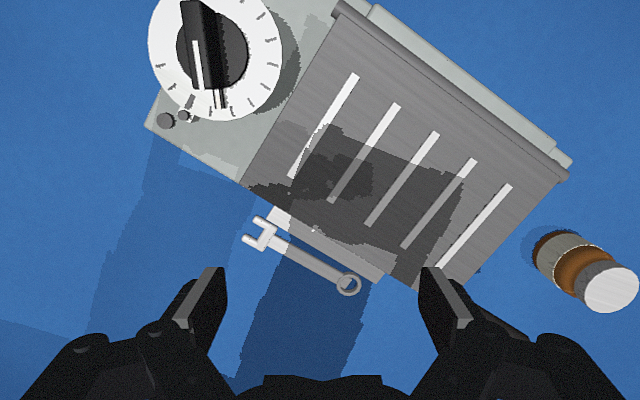

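Knob reads about 0.61 rad and the jaws are almost aligned with the bar, so I'll descend.

Emit:
jog_arm([
  {"translation":[0.017,0.015,-0.3],"dr":[0,0,0.02],"jaw":0.6},
  {"translation":[0.017,0.015,-0.6],"dr":[0,0,0.02],"jaw":0.6},
  {"translation":[0.017,0.015,-0.8],"dr":[0,0,0.02],"jaw":0.6},
  {"translation":[0.017,0.015,-0.98],"dr":[0,0,0.02],"jaw":0.6},
  {"translation":[0.017,0.015,-0.98],"dr":[0,0,0.02],"jaw":0.6},
])

```text
clock: 2.78
ee_pos: [0.6455, 0.1613, 0.1283]
tcp_rot: [0.0, 0.978, 0.207, -0.004]
force: [0.4, -0.3, -0.6]
opening: 0.6
grip_force: 0.0
```

Emit:
jog_arm([
  {"jaw":0.05,"translation":[0,0,0],"dr":[0,0,0]},
  {"jaw":0.05,"translation":[0,0,0],"dr":[0,0,0]},
  {"jaw":0.0,"translation":[0,0,0],"dr":[0,0,0]},
  {"jaw":0.0,"translation":[0,0,0],"dr":[0,0,0]},
  {"jaw":0.0,"translation":[0,0,0],"dr":[0,0,0]},
  {"jaw":0.0,"translation":[0,0,0],"dr":[0,0,0]},
  {"jaw":0.0,"translation":[0,0,0],"dr":[0,0,0]},
  {"jaw":0.0,"translation":[0,0,0],"dr":[0,0,0]},
], newtons=30)

```text
clock: 3.45
ee_pos: [0.6482, 0.1639, 0.1351]
tcp_rot: [0.0, 0.978, 0.208, 0.002]
force: [-2.2, -2.0, 6.3]
opening: 0.16
grip_force: 32.4
```

Emit:
jog_arm([
  {"jaw":0,"translation":[0,0,0.03],"dr":[0,0,0]},
  {"jaw":0,"translation":[0,0,0.03],"dr":[0,0,-0.05]},
  {"jaw":0,"translation":[0,0,0.03],"dr":[0,0,-0.1]},
  {"jaw":0,"translation":[0,0,0.03],"dr":[0,0,-0.15]},
  {"jaw":0,"translation":[0,0,0.03],"dr":[0,0,-0.2]},
  {"jaw":0,"translation":[0,0,0.03],"dr":[0,0,-0.25]},
  {"jaw":0,"translation":[0,0,0.03],"dr":[0,0,-0.305]},
  {"jaw":0,"translation":[0,0,0.03],"dr":[0,0,-0.305]},
  {"jaw":0,"translation":[0,0,0.03],"dr":[0,0,-0.305]},
])

```text
clock: 4.2
ee_pos: [0.6477, 0.1634, 0.1357]
tcp_rot: [0.0, 0.995, -0.096, 0.0]
force: [8.3, -3.7, -14.2]
opening: 0.156
grip_force: 33.2
```

```bash
python3 - <<'E'
from h import *
s=robot.state();print(s['qpos'],s['force'],s['wrist_torque'],s['ee_pos'],s['tcp_rot'])
E
```

```text
[ 1.92530784e-01  6.64410225e-01  1.26087060e+00 -9.16402907e-04
  1.21633498e+00  1.95512976e+00] [  8.26408217  -3.70296651 -14.16534213] [-0.43256199 -1.20463371 -0.05248351] [0.64774387 0.16336603 0.13567707] [ 4.15257661e-04  9.95420116e-01 -9.55960691e-02  1.11130665e-04]
```

Emit:
jog_arm([
  {"jaw":0.5,"translation":[0,0,0],"dr":[0,0,0]},
  {"jaw":0.5,"translation":[0,0,0],"dr":[0,0,0]},
  {"jaw":0.5,"translation":[0,0,0],"dr":[0,0,0]},
  {"jaw":0.5,"translation":[0,0,0],"dr":[0,0,0]},
  {"jaw":0.5,"translation":[0,0,0.3],"dr":[0,0,0]},
  {"jaw":0.5,"translation":[0,0,0.6],"dr":[0,0,0]},
  {"jaw":0.5,"translation":[0,0,0.96],"dr":[0,0,0]},
  {"jaw":0.5,"translation":[0,0,0.96],"dr":[0,0,0]},
  {"jaw":0.5,"translation":[0,0,0.96],"dr":[0,0,0]},
])

```text
clock: 4.95
ee_pos: [0.6482, 0.1644, 0.2551]
tcp_rot: [-0.001, 0.995, -0.095, 0.003]
force: [0.3, -0.8, -0.7]
opening: 0.5
grip_force: 0.0
```

```bash
python3 - <<'E'
from h import *
W=snap('wrist','w3');p=proj(W,[.648,.1645,.1]);print(p,robot.state()['ee_pos'],robot.state()['tcp_rot'])
x,y=int(p[0])-70,int(p[1])-67;print(x,y)
cv2.imwrite('pics/w3c.png',cv2.resize(W['image'][y:y+135,x:x+140],None,fx=4.4,fy=4.4,interpolation=3)[:,:,::-1])
E
```

```text
[324.22411285 189.15435236] [0.64759642 0.164299   0.25242809] [-2.73013662e-04  9.95487942e-01 -9.48836980e-02  8.75467019e-04]
254 122
```

View pics/w3c.png

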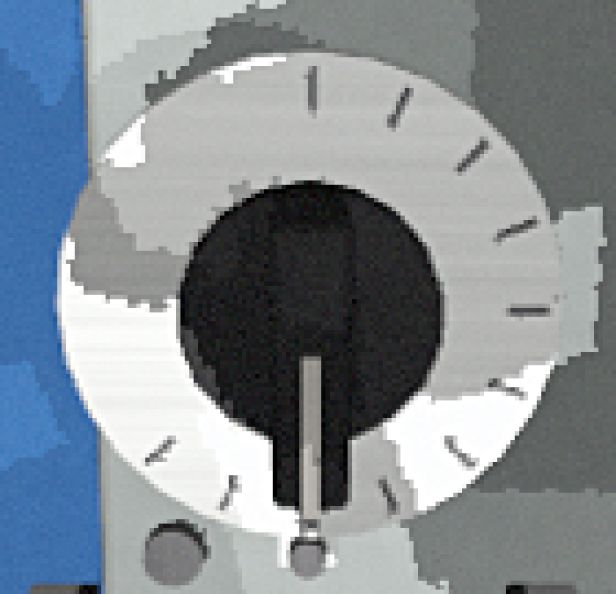

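The pointer line at x≈310 meets the stud at x≈307, so the knob is at zero within about 1°. On to the guard grip.

Emit:
jog_arm([
  {"jaw":0.7,"translation":[-0.1,-0.25,0],"dr":[0,0,0.06]},
  {"jaw":0.7,"translation":[-0.2,-0.5,0],"dr":[0,0,0.12]},
  {"jaw":0.7,"translation":[-0.34,-0.84,0],"dr":[0,0,0.18]},
  {"jaw":0.7,"translation":[-0.34,-0.84,0],"dr":[0,0,0.24]},
  {"jaw":0.7,"translation":[-0.34,-0.84,0],"dr":[0,0,0.26]},
])

```text
clock: 5.42
ee_pos: [0.6058, 0.0613, 0.2503]
tcp_rot: [-0.0, 0.986, 0.166, -0.001]
force: [0.1, 0.6, -0.7]
opening: 0.7
grip_force: 0.0
```

Emit:
jog_arm([
  {"jaw":0.7,"translation":[-0.1,-0.25,0],"dr":[0,0,0.06]},
  {"jaw":0.7,"translation":[-0.2,-0.5,0],"dr":[0,0,0.12]},
  {"jaw":0.7,"translation":[-0.34,-0.84,0],"dr":[0,0,0.18]},
  {"jaw":0.7,"translation":[-0.34,-0.84,0],"dr":[0,0,0.24]},
  {"jaw":0.7,"translation":[-0.34,-0.84,0],"dr":[0,0,0.26]},
])

```text
clock: 5.83
ee_pos: [0.5648, -0.0394, 0.2503]
tcp_rot: [-0.001, 0.91, 0.414, -0.001]
force: [-0.1, -0.8, 0.7]
opening: 0.701
grip_force: 0.0
```

Emit:
jog_arm([
  {"jaw":0.7,"translation":[-0.1,-0.25,0],"dr":[0,0,0.06]},
  {"jaw":0.7,"translation":[-0.2,-0.5,0],"dr":[0,0,0.12]},
  {"jaw":0.7,"translation":[-0.34,-0.84,0],"dr":[0,0,0.18]},
  {"jaw":0.7,"translation":[-0.34,-0.84,0],"dr":[0,0,0.24]},
  {"jaw":0.7,"translation":[-0.34,-0.84,0],"dr":[0,0,0.26]},
  {"jaw":0.7,"translation":[-0.34,-0.84,0],"dr":[0,0,0.26]},
])

```text
clock: 6.33
ee_pos: [0.5245, -0.1387, 0.2502]
tcp_rot: [-0.001, 0.774, 0.633, -0.001]
force: [1.0, 0.3, 0.1]
opening: 0.694
grip_force: 0.0
```

```bash
python3 - <<'E'
from h import *
W=snap('wrist','w4');s=robot.state();print(proj(W,[.5255,-.1345,.128]),s['ee_pos'],s['tcp_rot'])
a=W['image'][90:300,150:500]
cv2.imwrite('pics/w4c.png',cv2.resize(a,None,fx=2.2,fy=2.2,interpolation=3)[:,:,::-1])
E
```

```text
[324.11200847 197.25764246] [ 0.52473823 -0.13823675  0.25035645] [-8.17557031e-04  7.74991245e-01  6.31971255e-01 -4.84072447e-04]
```

View pics/w4c.png

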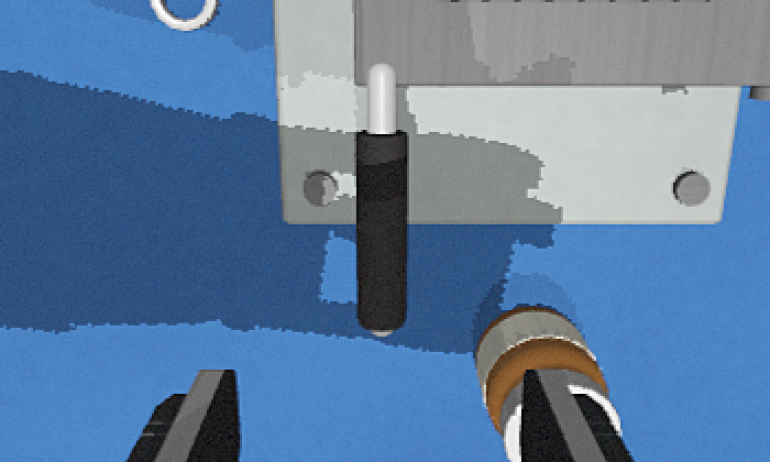

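The sleeve is centred at crop (382,231), or full-frame (324,195), 2 px from the prediction and lined up with the jaws. Descending and gripping.

Emit:
jog_arm([
  {"jaw":0.7,"translation":[0.005,0,-0.3],"dr":[0,0,0]},
  {"jaw":0.7,"translation":[0.005,0,-0.6],"dr":[0,0,0]},
  {"jaw":0.7,"translation":[0.005,0,-0.8],"dr":[0,0,0]},
  {"jaw":0.7,"translation":[0.005,0,-1],"dr":[0,0,0]},
  {"jaw":0.7,"translation":[0.005,0,-1],"dr":[0,0,0]},
  {"jaw":0.7,"translation":[0.005,0,-1],"dr":[0,0,0]},
])

```text
clock: 6.88
ee_pos: [0.5254, -0.1376, 0.1308]
tcp_rot: [-0.001, 0.775, 0.632, -0.001]
force: [-0.2, 1.0, 1.0]
opening: 0.702
grip_force: 0.0
```

Emit:
jog_arm([
  {"jaw":0,"translation":[0,0,-0.017],"dr":[0,0,0]},
  {"jaw":0,"translation":[0,0,-0.017],"dr":[0,0,0]},
  {"jaw":0,"translation":[0,0,-0.017],"dr":[0,0,0]},
  {"jaw":0,"translation":[0,0,-0.017],"dr":[0,0,0]},
  {"jaw":0,"translation":[0,0,-0.017],"dr":[0,0,0]},
  {"jaw":0,"translation":[0,0,-0.017],"dr":[0,0,0]},
  {"jaw":0,"translation":[0,0,-0.017],"dr":[0,0,0]},
  {"jaw":0,"translation":[0,0,-0.017],"dr":[0,0,0]},
], newtons=50)

```text
clock: 7.55
ee_pos: [0.5251, -0.138, 0.1301]
tcp_rot: [-0.001, 0.775, 0.633, -0.0]
force: [-9.1, 2.2, 5.2]
opening: 0.191
grip_force: 48.7
```

Emit:
jog_arm([
  {"jaw":0,"translation":[0.003,0,0.047],"dr":[0,0,0]},
  {"jaw":0,"translation":[0.008,-0.002,0.094],"dr":[0,0,0]},
  {"jaw":0,"translation":[0.015,-0.003,0.141],"dr":[0,0,0]},
  {"jaw":0,"translation":[0.0245,-0.005,0.1875],"dr":[0,0,0]},
  {"jaw":0,"translation":[0.036,-0.007,0.233],"dr":[0,0,0]},
  {"jaw":0,"translation":[0.05,-0.01,0.279],"dr":[0,0,0]},
  {"jaw":0,"translation":[0.065,-0.013,0.324],"dr":[0,0,0]},
  {"jaw":0,"translation":[0.081,-0.016,0.3675],"dr":[0,0,0]},
  {"jaw":0,"translation":[0.1,-0.02,0.41],"dr":[0,0,0]},
  {"jaw":0,"translation":[0.12,-0.024,0.453],"dr":[0,0,0]},
])

```text
clock: 8.38
ee_pos: [0.5372, -0.1405, 0.1835]
tcp_rot: [-0.004, 0.775, 0.633, -0.003]
force: [-30.5, 4.3, 5.6]
opening: 0.189
grip_force: 48.9
```

Emit:
jog_arm([
  {"jaw":0,"translation":[0.003,-0.005,0.045],"dr":[0,0,0]},
  {"jaw":0,"translation":[0.028,-0.009,0.09],"dr":[0,0,0]},
  {"jaw":0,"translation":[0.055,-0.014,0.129],"dr":[0,0,0]},
  {"jaw":0,"translation":[0.082,-0.02,0.167],"dr":[0,0,0]},
  {"jaw":0,"translation":[0.112,-0.026,0.205],"dr":[0,0,0]},
  {"jaw":0,"translation":[0.143,-0.032,0.242],"dr":[0,0,0]},
  {"jaw":0,"translation":[0.176,-0.038,0.275],"dr":[0,0,0]},
  {"jaw":0,"translation":[0.21,-0.045,0.308],"dr":[0,0,0]},
])

```text
clock: 9.05
ee_pos: [0.5625, -0.1457, 0.2232]
tcp_rot: [-0.003, 0.774, 0.633, -0.002]
force: [-42.7, 11.0, 30.7]
opening: 0.191
grip_force: 50.8
```

Radial force is building, so the sleeve has probably rolled down a few mm between the pads. I'll relieve it.

Emit:
jog_arm([
  {"jaw":0,"translation":[-0.008,0,0.015],"dr":[0,0,0]},
  {"jaw":0,"translation":[-0.015,0,0.03],"dr":[0,0,0]},
  {"jaw":0,"translation":[-0.015,0,0.03],"dr":[0,0,0]},
  {"jaw":0,"translation":[-0.015,0,0.03],"dr":[0,0,0]},
])

```text
clock: 9.38
ee_pos: [0.563, -0.1458, 0.2246]
tcp_rot: [-0.001, 0.774, 0.633, -0.0]
force: [-6.9, 6.4, -0.7]
opening: 0.185
grip_force: 50.8
```

```bash
python3 - <<'E'
from h import *
c=snap('side','s5');snap('top','t5')
s=robot.state();print(s['ee_pos'],s['tcp_rot'],s['force'],s['wrist_torque'])
X=np.array([.981,-.195,0]);Y=np.array([.195,.981,0]);O=np.array([.6163,.0033,0])
for nm,c in(('side',c),('top',load('t5'))):
  for th in(40,45,50):
    t=np.radians(th)
    for y in(.1,-.1):
        P=O+Y*y+X*(.07-.135*np.cos(t))+np.array([0,0,.122+.135*np.sin(t)]);print(nm,th,y,proj(c,P).round(1))
E
python3 - <<'E'
import cv2
a=cv2.imread('pics/s5.png')[130:280,220:390];cv2.imwrite('pics/s5c.png',cv2.resize(a,None,fx=4,fy=4,interpolation=3))
E
```

```text
[ 0.56299746 -0.14578917  0.22455431] [-1.09958295e-03  7.74422027e-01  6.32668351e-01 -2.69805755e-04] [-7.508728    6.67094576 -1.18369273] [1.01066129 1.46533875 0.02769679]
side 40 0.1 [290.5 199. ]
side 40 -0.1 [309.6 162.4]
side 45 0.1 [287.6 196. ]
side 45 -0.1 [306.9 159.6]
side 50 0.1 [284.4 193.2]
side 50 -0.1 [304.1 157. ]
top 40 0.1 [288.1 175.1]
top 40 -0.1 [352. 188.]
top 45 0.1 [288.5 172.2]
top 45 -0.1 [352.7 185.1]
top 50 0.1 [288.9 169. ]
top 50 -0.1 [353.4 182. ]
```

View pics/s5c.png

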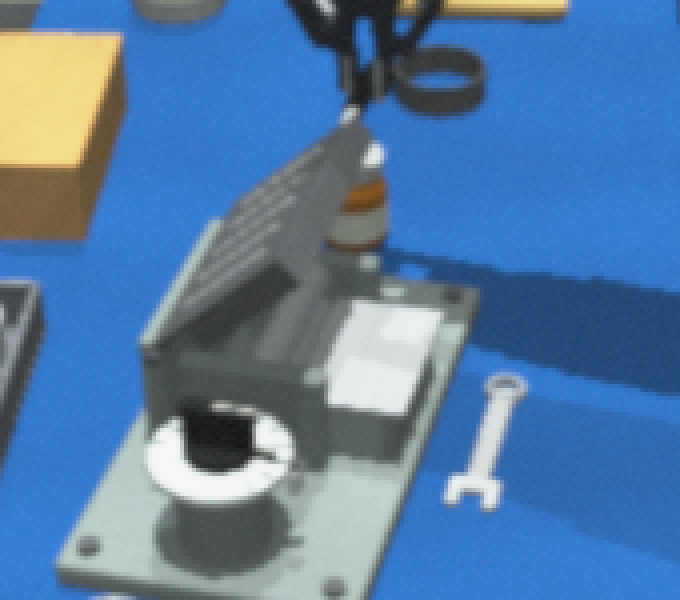

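The guard is partly open, about 43° from the tool's x, and the force is low. I'll do the last 7°, then measure the angle from the guard's slots in both fixed cameras.

Emit:
jog_arm([
  {"jaw":0,"translation":[0.015,-0.003,0.018],"dr":[0,0,0]},
  {"jaw":0,"translation":[0.03,-0.006,0.034],"dr":[0,0,0]},
  {"jaw":0,"translation":[0.05,-0.01,0.052],"dr":[0,0,0]},
  {"jaw":0,"translation":[0.07,-0.014,0.068],"dr":[0,0,0]},
  {"jaw":0,"translation":[0.085,-0.017,0.081],"dr":[0,0,0]},
  {"jaw":0,"translation":[0.1,-0.02,0.092],"dr":[0,0,0]},
  {"jaw":0,"translation":[0.1,-0.02,0.092],"dr":[0,0,0]},
  {"jaw":0,"translation":[0.1,-0.02,0.092],"dr":[0,0,0]},
])

```text
clock: 10.15
ee_pos: [0.5751, -0.1482, 0.2363]
tcp_rot: [-0.001, 0.774, 0.633, -0.0]
force: [-9.8, 6.7, 4.6]
opening: 0.185
grip_force: 50.0
```

```bash
cat > ang.py <<'E'
from h import *
from scipy.ndimage import map_coordinates
yaw=-.196;X=np.array([np.cos(yaw),np.sin(yaw),0]);Y=np.array([-X[1],X[0],0]);O=np.array([.6163,.0033,0])
T=load('top0');S=load('side0')
t=lambda x,y:(T,235+(x+.5)/5-.5,125+(y+.5)/5-.5)
s=lambda x,y:(S,225+(x+.5)/4.8-.5,165+(y+.5)/4.8-.5)
tf=[(320,290),(373,302),(427,313),(480,324),(532,334)];tb=[(345,165),(396,177),(450,185),(502,197),(556,207)]
sf=[(357,243),(371,210),(386,177),(402,146),(415,117)];sb=[(219,226),(236,193),(253,160),(271,130),(290,100)]
H=np.array([.07,.122])
def loc(a,b):
    P,r=tri([a,b]);return np.array([X@(P-O)-.07,Y@(P-O),P[2]-.122])
F=[loc(t(*a),s(*b)) for a,b in zip(tf,sf)];B=[loc(t(*a),s(*b)) for a,b in zip(tb,sb)]
print(np.round(F,4),np.round(B,4))
n=np.mean([F,B],axis=(0,1))
def pts(th,dz=0,dx=0):
    L=[]
    for f_,b_ in zip(F,B):
        for a in np.linspace(0.05,.95,30):
            q=f_*(1-a)+b_*a; c,s_=np.cos(th),np.sin(th)
            x=q[0]*c+q[2]*s_; z=-q[0]*s_+q[2]*c
            L.append(O+X*(x+.07)+Y*q[1]+[0,0,z+.122])
    return np.array(L)
def score(c,th):
    im=cv2.GaussianBlur(c['image'].mean(2),(0,0),.6);uv=np.array([proj(c,p) for p in pts(th)])
    k=lambda du:map_coordinates(im,[uv[:,1],uv[:,0]+du] if c['_n']=='top' else [uv[:,1]+du,uv[:,0]],order=1).mean()
    return k(0)-(k(3)+k(-3))/2
def best(tag,n,ths):
    c=load(tag);c['_n']=n;v=[score(c,np.radians(a)) for a in ths];i=int(np.argmax(v));return ths[i],round(v[i],1)
E
python3 - <<'E'
from ang import *
snap('side','s6');snap('top','t6')
s=robot.state();print(s['clock'],s['ee_pos'],s['tcp_rot'],s['force'])
for tag,n in(('side0','side'),('top0','top')):print(tag,best(tag,n,np.arange(-8,8,.5)))
for tag,n in(('s5','side'),('t5','top'),('s6','side'),('t6','top')):print(tag,best(tag,n,np.arange(30,65,.5)))
E
```

```text
[[-0.1137  0.0683  0.0112]
 [-0.1135  0.0334  0.0107]
 [-0.1134 -0.0021  0.0108]
 [-0.1139 -0.0371  0.0108]
 [-0.1134 -0.0713  0.0105]] [[-0.0291  0.0692  0.01  ]
 [-0.0295  0.0354  0.0109]
 [-0.0284 -0.0001  0.0114]
 [-0.0293 -0.0347  0.0114]
 [-0.0298 -0.0705  0.0115]]
10.25 [ 0.57503793 -0.14821599  0.23629475] [-7.97322643e-04  7.74392717e-01  6.32704722e-01 -1.37246242e-04] [-9.92973636  6.41213821  3.46271235]
side0 (np.float64(0.0), np.float64(53.3))
top0 (np.float64(7.0), np.float64(92.6))
s5 (np.float64(60.0), np.float64(11.5))
t5 (np.float64(44.0), np.float64(79.8))
s6 (np.float64(60.5), np.float64(11.6))
t6 (np.float64(50.0), np.float64(71.5))
```

```bash
python3 - <<'E'
import ang
from ang import *
from scipy.optimize import curve_fit
A=np.linspace(-.4,1.4,181)
def prof(c):
    # bright extent along slots: intersect slot-lines in image with theta model by profile ends
    return cv2.GaussianBlur(c['image'].mean(2),(0,0),.4)
def sc(c,th):
    im=prof(c);o=0;cs,sn=np.cos(th),np.sin(th);res=[]
    for f_,b_ in zip(F,B):
        q=f_+(b_-f_)*A[:,None];P=O+np.outer(q[:,0]*cs+q[:,2]*sn+.07,X)+np.outer(q[:,1],Y);P[:,2]+=-q[:,0]*sn+q[:,2]*cs+.122
        uv=np.array([proj(c,p) for p in P])
        v=np.max([map_coordinates(im,[uv[:,1],uv[:,0]+d],order=1) for d in(-1,-.5,0,.5,1)],axis=0)
        h=(np.percentile(v[(A>.2)&(A<.8)],50)+np.percentile(v[(A<-.08)&(A>-.13)],50))/2
        m=len(A)//2;i=m
        while i>0 and v[i]>h:i-=1
        j=m
        while j<len(A)-1 and v[j]>h:j+=1
        res.append((A[i],A[j]))
    return np.median(res,0)
for tag,ths in(('top0',[0]),('t5',[38,40,42,44,46,48]),('t6',[44,46,48,50,52,54])):
    for a in ths:print(tag,a,sc(load(tag),np.radians(a)).round(3))
E
```

```text
[[-0.1137  0.0683  0.0112]
 [-0.1135  0.0334  0.0107]
 [-0.1134 -0.0021  0.0108]
 [-0.1139 -0.0371  0.0108]
 [-0.1134 -0.0713  0.0105]] [[-0.0291  0.0692  0.01  ]
 [-0.0295  0.0354  0.0109]
 [-0.0284 -0.0001  0.0114]
 [-0.0293 -0.0347  0.0114]
 [-0.0298 -0.0705  0.0115]]
top0 0 [-0.    1.02]
t5 38 [0.09 1.05]
t5 40 [0.04 1.03]
t5 42 [-0.01  1.01]
t5 44 [-0.07  0.98]
t5 46 [0.24 0.7 ]
t5 48 [0.22 0.63]
t6 44 [0.15 1.06]
t6 46 [0.08 1.05]
t6 48 [0.02 1.02]
t6 50 [-0.05  0.99]
t6 52 [0.34 0.89]
t6 54 [0.44 0.61]
```

Emit:
jog_arm([
  {"jaw":0,"translation":[0.004,-0.001,0.006],"dr":[0,0,0]},
  {"jaw":0,"translation":[0.008,-0.002,0.013],"dr":[0,0,0]},
  {"jaw":0,"translation":[0.008,-0.002,0.013],"dr":[0,0,0]},
  {"jaw":0,"translation":[0.008,-0.002,0.013],"dr":[0,0,0]},
  {"jaw":0,"translation":[0.008,-0.002,0.013],"dr":[0,0,0]},
  {"jaw":0,"translation":[0.008,-0.002,0.013],"dr":[0,0,0]},
])

```text
clock: 10.75
ee_pos: [0.576, -0.1484, 0.2371]
tcp_rot: [-0.001, 0.774, 0.633, -0.0]
force: [-6.8, 6.4, -1.3]
opening: 0.185
grip_force: 49.4
```

```bash
python3 - <<'E'
from h import *
a=snap('side','s7')['image'][120:250,225:385];b=snap('top','t7')['image'][110:240,225:385]
cv2.imwrite('pics/f.png',cv2.resize(np.hstack([a,b]),None,fx=2.5,fy=2.5,interpolation=3)[:,:,::-1])
s=robot.state();print(s['force'],s['ee_pos'],s['dq'].round(3),s['grip_force'])
E
```

```text
[-6.5552471   6.01521836 -1.86872168] [ 0.57598043 -0.14839993  0.23712213] [ 0.    -0.     0.001 -0.001  0.     0.001] 49.420777559280396
```

View pics/f.png

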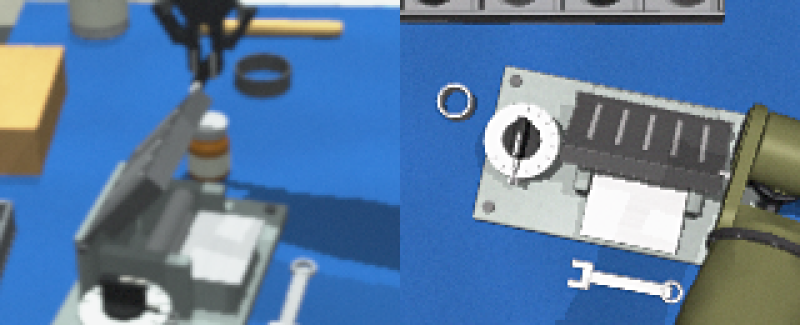

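The guard is held open, with the top-left sleeve in the fingers at about (205,75). The pointer is still on the stud near (515,180), and nothing else has moved. Handing in.

```bash
python3 -c "
from rig import robot
print(robot.finish_job())"
```

```text
the job is handed in; nothing more can be done
None
```

I handed the job in with the knob turned to zero (within about 1° of the stud) and the guard held steadily in the fingers at an estimated 49–50.5° open. Nothing else on the bench appeared moved. The reported force peaked at about 54 N during the lift, because the grip rolled in the fingers, and was under 10 N at hand-in.

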